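Shut the control box cover and lock its quarter-turn fastener

TASK

The blue sliding cover of the grey control box has been left open: push it fully shut with the fingertips, then set a fingertip in the slot of its red quarter-turn fastener and turn it clockwise (seen from above) as far as it goes, so that the cover is locked. Nothing is to be picked up: leave the box where it stands, neither lifting nor tipping it, and do not disturb the wood block, the steel block and the nut beside it.

Things in the scene. Friction and masses are not known exactly. Their poses are not given: they have to be found in the camera images.
- control_box: Loose grey steel box, 3 kg, 170 (x) x 340 (y) x 85 mm; a push over about 15 N slides it. Guide rails along its long sides and a stop bar at its +y end rise to 96 mm. Origin: centre of its underside, on the bench; x points roughly away from the robot, y roughly to the robot's left. Top: closed deck at -y, opening at +y, which the cover shuts.
- cover_body (a joint): How far the cover is open, m: 0 = fully shut at its stop, up to 0.11 = slid open along the box's -y. Blue sheet, 136 (x) x 194 (y) x 5 mm, top 91 mm above the bench. It slides only along the box's y with about 5 N of friction, stays where left, cannot come off, and carries the fastener.
- cover_lip (a point): Middle of the top edge of the upturned blue lip at the cover's trailing (-y) edge: 110 mm long along the box's x, 5 mm thick, rising 15 mm above the cover, top 106 mm above the bench. Axes as the box's. Pushing the lip, or a wall of the fastener's slot, towards the box's +y shuts the cover.
- fastener_body (a joint): Turn of the fastener, rad: 0 = unlocked (slot along the box's x, across the cover's travel), 1.57 = locked, at its end stop (slot along the box's y, in line with the white mark on the cover). Grows clockwise seen from above; friction about 0.08 N m, stays where left. While the cover is not shut, a catch stops its hidden pawl after about 50 degrees.
- slot_center (a point): On the fastener's axis, on the slot's floor, 98 mm above the bench. Fastener: disc 92 mm across, flat on the cover; straight slot right across its middle, 36 mm wide, 16 mm deep, open at both ends, black floor, between two red half-moon cheeks (tops 114 mm above the bench). x axis: along the slot, turns with it (the box's x at 0, the box's -y at 1.57).
- slot_near_end (a point): Point on the slot floor 28 mm from the centre, towards the slot's end nearest the robot when unlocked; turns with the fastener. The slot is wider than a fingertip: turn it by pushing a cheek's wall here, off the centre, and following round the axis. A clockwise push here also presses the cover towards shut.
- wood_block: Wood block, 50 x 160 x 45 mm, loose, lying behind the box (its +x side). Origin: centre of its underside. Must stay.
- vee_block: Dark steel block, 30 x 60 x 35 mm, loose, beyond the box's +y end. Origin: centre of its underside. Must stay.
- hex_nut: Steel hexagon nut, 36 x 41 x 29 mm, loose, beyond the box's -y end. Origin: centre of its underside. Must stay.

How it is judged:
On the way, in this order (a step that is already met when the one before it is completed fails the run):
1. the cover is pushed fully shut (value of joint cover_body below 0.004 m and value of joint fastener_body below 1.2 rad), for 0.1 s.
2. the fastener is turned clockwise to its locked stop with the cover shut (value of joint cover_body below 0.005 m and value of joint fastener_body above 1.4 rad), for 0.2 s.
At the end, for the whole second after the job is handed in: The cover is shut (open by less than 5 mm), the fastener stands within about 10 degrees of its locked stop (joint over 1.40 rad), the box stands level and at rest within 40 mm of where it stood, and the wood block, steel block and nut lie within 20 mm of where they lay (all of step 2 and distance of control_box from where it was at the start of the episode below 0.04 m and angle between control_box's own z axis and vertical below 0.05 rad and linear speed of control_box below 0.01 m/s and distance of each of wood_block, vee_block, hex_nut from where it was at the start of the episode below 0.02 m); the robot touches nothing.
It fails at once if the control box is lifted or tipped (height (world z) of control_box above 0.015 m or angle between control_box's own z axis and vertical above 0.15 rad).
It fails at once if a bystander (wood block, steel block or nut) is moved by more than 20 mm or lifted (distance of any of wood_block, vee_block, hex_nut from where it was at the start of the episode above 0.02 m).
It also fails if it takes over 48 s, if anything falls off the work surface, if the arm or the gripper's body presses on something with over 40 N, if the wrist force passes 120 N, or if a joint passes its speed limit or range.

ROBOT

A 6-joint arm with a two-finger parallel gripper is mounted at the origin on a cart in front of the work surface, level with it; the furniture and walls round the work are solid. World frame = base frame: x ahead of the robot, y to its left, z up, the work surface at z = 0. Lengths are in m, angles in rad, forces in N, time in s.
With the tool pointing down it reaches from about 0.275 to 0.975 m from the base axis. Payload 8.4 kg.
Tool frame: the origin (TCP) lies between the finger pads; the fingertips stand 17 mm ahead of it and the grasp point (between the pads) lies 2 mm behind it; y points along the fingers, x is the direction in which the jaws open and shut, and the axes are right-handed (so a half turn about y gives the same grasp; the last joint's range is limited). The gripper opens to 92 mm and grips with 3 to 60 N. Pads are 20 mm wide; open, the fingers measure 128 mm over their backs; the gripper's body (75 mm by 189 mm) begins 69 mm behind the grasp point.
Start: joints at [1.27, 0.353, 1.633, -0, 1.155, -0.002], TCP at [0.184, 0.597, 0.232] pointing down, gripper open.
Joint ranges: [-2.63, 2.63], [-0.92, 2.1], [0.06, 2.66], [-1.3, 4.44], [0, 2.69], [-3.02, 3.02]. Speed limits (rad/s): [2.22, 2.22, 2.79, 3.14, 3.14, 3.14].

INTERFACE

Orientations are given as a rotation vector (axis times angle).
In Python, from plant import readout, eyes, env gives the robot as it stands. The module is installed in compiled form; this text tells all that it offers.
- The arm moves only by the tool move_arm, never from a script. Its argument "deltas" is one flat list of numbers, 7 for each row, row after row: the shift along the tool's x, y, z in mm, then the turn, a rotation vector about the tool's x, y, z in degrees, then the finger opening in mm, from 0 to 91.9. In form: [x, y, z, ax, ay, az, claw, x, y, z, ax, ay, az, claw, ...]. A call has 1 to 8 rows; each row shifts and turns the pose as measured when the row begins, along the tool's axes as they then stand; what a row does not reach is not made up. A row lasts 1/10 s, in which the tool goes at most 50 mm and 8.59 degrees, less where a joint would pass 70% of its speed; a pose out of reach is approached as far as the arm can. A call with a gripper value outside its range is refused whole. The fingers move at their own pace and stop on an object; "force" is the grip in N (left out, the last holds). Time passes only in rows, so rows that do not move let the fingers close. It gives the time, the measured TCP pose, the force and the opening at its end, in the units of the state.
- readout.observe(): the state, without advancing time (a new reading comes with each control period).
- eyes.capture(name): name is "scene" or "top" or "wrist"; returns the picture (420x560x3 uint8, red, green, blue); there is no depth.
- eyes.calibration(name): a dict with "fx", "fy", "cx", "cy" (pixels), "k1" (the pictures are not rectified: a ray, as slopes to the right and down, at radius r is drawn at 1 + k1 r^2 times it, then the intrinsics apply), "R" (3x3) and "t" (3): a world point X has camera coordinates R X + t. Camera axes: x right, y down, z forward; pixel columns grow to the right and rows downward; lengths in m; the calibration is good to about 2 mm. A picture is of the moment at which its call begins: read the wrist's pose just before it. calibration takes no time and is no camera call; for the wrist camera it gives the pose at the moment of the call.
- env.finish_job(): hands the job in, once; it reports no verdict.
The state is a dict: "time": time; "q": joint angles; "qd": joint speeds; "joint_torque": joint torques, N m; "position": TCP position; "tcp_rot": TCP orientation; "wrist_force": force on the tool from outside, world axes, zero at the start; "torque": the same for the moment, N m; "opening": opening from 0.0 (shut) to 1.0 (fully open).
Only numpy, scipy, OpenCV 4.12 (cv2) and the standard library are available. Lean on these libraries where they do the work, as an engineer would, in place of code of your own. Each camera call takes 0.05 s, during which the arm holds its last target.

## Working session

There is one attempt and no reset: what is moved stays moved. The work goes in short steps, Python scripts to look and compute and a tool call to move; the robot and the scene stay as the last step left them, time stands still between calls to the robot, and variables do not carry over. Pictures are saved under pics/ and viewed, and the job is handed in when it is done.

Besides the shell and the picture viewer there is one more tool, called after "Emit:" as name(argument=value, ...) on one line, values as JSON. move_arm: Moves the arm, as the interface text tells. Its arguments: {"type":"object","properties":{"deltas":{"type":"array","items":{"type":"number"}},"force":{"type":"number"}},"required":["deltas"]}

```bash
mkdir -p pics; python3 - <<'E'
from plant import readout, eyes, env
import cv2,numpy as np
s=readout.observe()
for k,v in s.items(): print(k,np.round(v,4))
for n in ["scene","top","wrist"]:
    im=eyes.capture(n); cv2.imwrite(f"pics/{n}0.png",im[:,:,::-1])
    c=eyes.calibration(n); print(n,{k:np.round(v,4).tolist() for k,v in c.items()})
E
```

```text
time 0.0
q [ 1.2696  0.3536  1.6341 -0.      1.1552 -0.0024]
qd [-0.0004 -0.0005  0.0013  0.0002 -0.0011 -0.0019]
joint_torque [-2.00000e-03 -5.93835e+01 -3.34222e+01  6.96000e-02  2.37000e-02
 -2.00000e-04]
position [0.1838 0.5969 0.2309]
tcp_rot [-1.3367 -0.9855  0.9874]
wrist_force [-0.2708  0.0226 -0.022 ]
torque [-0.0325 -0.0029 -0.0281]
opening 0.9996
scene {'fx': 526.9319, 'fy': 526.9319, 'cx': 279.9573, 'cy': 213.1121, 'k1': 0.0423, 'R': [[0.7432, -0.6689, -0.016], [-0.3453, -0.363, -0.8655], [0.5731, 0.6487, -0.5007]], 't': [-0.4916, 0.3024, 0.8105]}
top {'fx': 425.5681, 'fy': 425.5681, 'cx': 279.7551, 'cy': 206.4821, 'k1': -0.0977, 'R': [[0.0132, -0.9998, -0.012], [-0.9977, -0.0123, -0.0668], [0.0666, 0.0129, -0.9977]], 't': [-0.0092, 0.631, 0.9808]}
wrist {'fx': 327.7781, 'fy': 327.7781, 'cx': 282.311, 'cy': 206.9401, 'k1': -0.0403, 'R': [[0.2949, 0.9555, -0.001], [0.9135, -0.2816, 0.2936], [0.2802, -0.0875, -0.9559]], 't': [-0.6251, -0.033, 0.3929]}
```

View pics/top0.png

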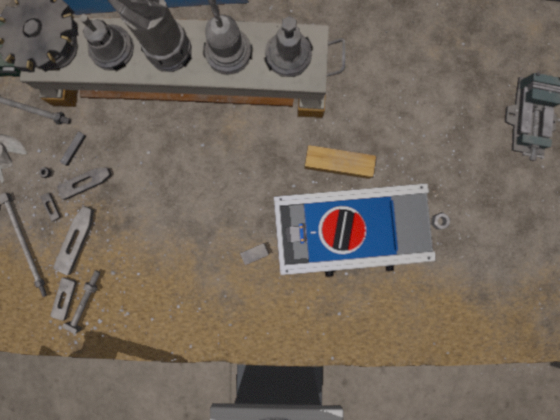

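View pics/scene0.png

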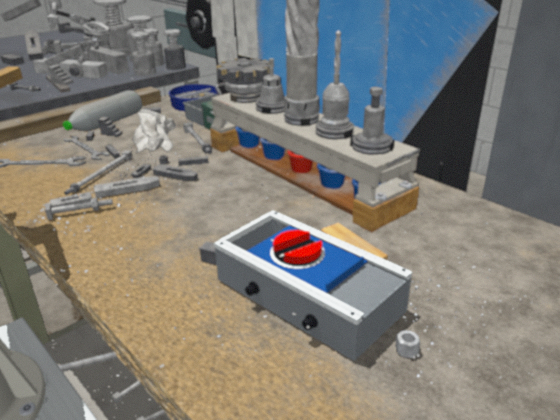

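```bash
python3 - <<'E'
from plant import readout
from scipy.spatial.transform import Rotation as R
s=readout.observe(); print(R.from_rotvec(s['tcp_rot']).as_matrix().round(3))
E
```

```text
[[ 0.294 -0.    -0.956]
 [ 0.956 -0.001  0.294]
 [-0.001 -1.     0.   ]]
```

```bash
python3 - <<'E'
import cv2
im=cv2.imread("pics/top0.png")
cv2.imwrite("pics/topz.png",cv2.resize(im[140:290,230:460],None,fx=3.4,fy=3.4,interpolation=cv2.INTER_CUBIC))
E
cat > h.py <<'E'
from plant import readout, eyes, env
import cv2,numpy as np
from scipy.spatial.transform import Rotation as Ro
def ray(c,uv):
    K=np.array([[c['fx'],0,c['cx']],[0,c['fy'],c['cy']],[0,0,1]])
    d=np.array([c['k1'],0,0,0.]) 
    p=cv2.undistortPoints(np.array([[uv]],float),K,d)[0,0]
    R=np.array(c['R']);t=np.array(c['t'])
    return -R.T@t, R.T@np.array([p[0],p[1],1])
def at(c,uv,z):
    o,d=ray(c,uv); return o+d*(z-o[2])/d[2]
def proj(c,X):
    K=np.array([[c['fx'],0,c['cx']],[0,c['fy'],c['cy']],[0,0,1]])
    return cv2.projectPoints(np.array(X,float).reshape(-1,3),cv2.Rodrigues(np.array(c['R']))[0],np.array(c['t'],float),K,np.array([c['k1'],0,0,0.]))[0][:,0]
E
```

```text
(no output)
```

View pics/topz.png

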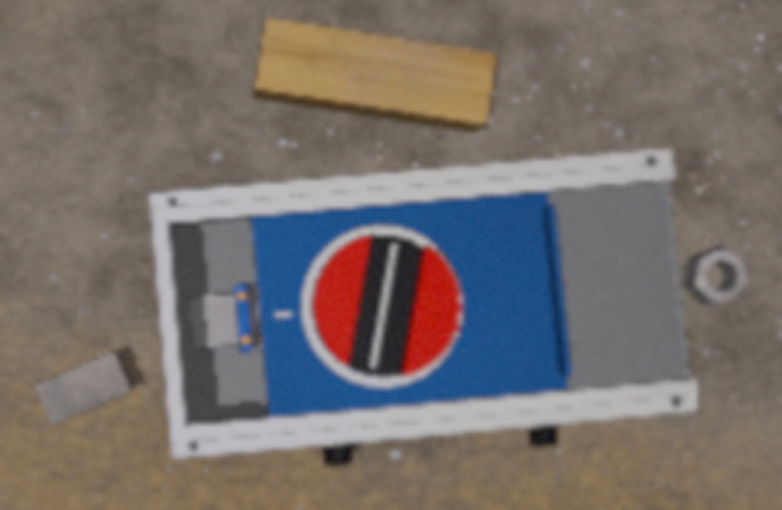

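```bash
python3 - <<'E'
from h import *
c=eyes.calibration("top")
P=lambda x,y,z:at(c,(230+(x+.5)/3.4-.5,140+(y+.5)/3.4-.5),z)
co={k:P(*v,.096) for k,v in dict(TL=(150,196),TR=(672,150),BR=(696,408),BL=(173,458)).items()}
for k in co: print(k,co[k].round(4))
n=np.linalg.norm
print(n(co['TL']-co['TR']),n(co['BL']-co['BR']),n(co['TL']-co['BL']),n(co['TR']-co['BR']))
cen=sum(co.values())/4; 
yd=(co['TL']-co['TR'])+(co['BL']-co['BR']); yaw=np.arctan2(-yd[0],yd[1])
print('box',cen,np.degrees(yaw))
ex=np.array([np.cos(yaw),np.sin(yaw),0]);ey=np.array([-np.sin(yaw),np.cos(yaw),0])
for nm,p in dict(slot_a=P(396,243,.098),slot_b=P(375,368,.098),disc=P(384,306,.096),discred=P(384,306,.114),lipA=P(547,205,.106),lipB=P(566,378,.106),lead=P(260,315,.091)).items():
    print(nm,p.round(4),'box',round((p-cen)@ex,4),round((p-cen)@ey,4))
for nm,p in dict(wood=P(375,72,.045),vee=P(84,386,.035),nut=P(720,274,.029)).items(): print(nm,p.round(3))
E
```

```text
TL [0.646  0.0112 0.096 ]
TR [ 0.6803 -0.3265  0.096 ]
BR [ 0.514 -0.341  0.096]
BL [ 0.4792 -0.0057  0.096 ]
0.339473543822028 0.33707138088656063 0.1676605288853302 0.16689788573181988
box [ 0.57988618 -0.16549629  0.096     ] 5.85700065131719
slot_a [ 0.6177 -0.1464  0.098 ] box 0.0395 0.0151
slot_b [ 0.5379 -0.1334  0.098 ] box -0.0385 0.0362
disc [ 0.5774 -0.1392  0.096 ] box 0.0002 0.0264
discred [ 0.5771 -0.1367  0.114 ] box 0.0002 0.0289
lipA [ 0.6426 -0.2418  0.106 ] box 0.0546 -0.0823
lipB [ 0.533  -0.2537  0.106 ] box -0.0557 -0.0829
lead [ 0.5707 -0.0603  0.091 ] box 0.0016 0.1056
wood [ 0.737 -0.14   0.045]
vee [0.521 0.056 0.035]
nut [ 0.603 -0.382  0.029]
```

```bash
python3 - <<'E'
import cv2
im=cv2.imread("pics/scene0.png")
cv2.imwrite("pics/scz.png",cv2.resize(im[190:370,190:440],None,fx=3.2,fy=3.2,interpolation=cv2.INTER_CUBIC))
E
```

```text
(no output)
```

View pics/scz.png

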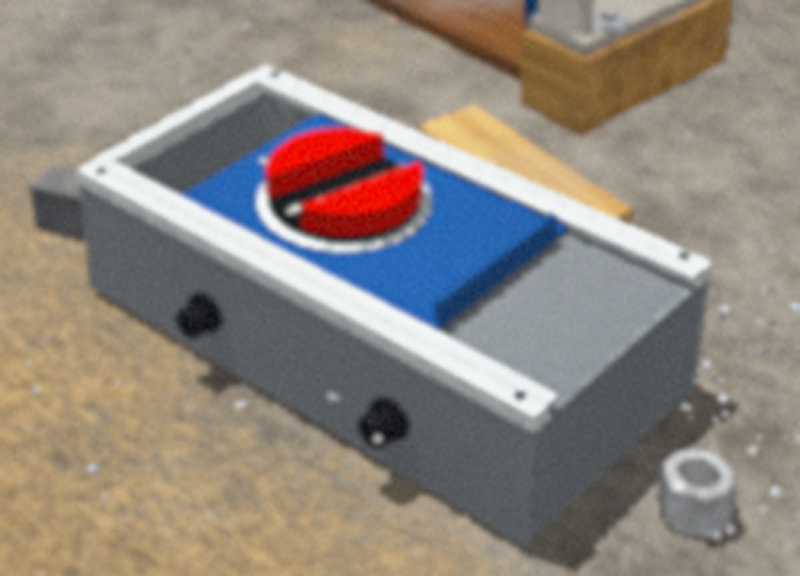

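```bash
cat >> h.py <<'E'
yaw=np.radians(5.857); C=np.array([.5799,-.1655,0])
ex=np.array([np.cos(yaw),np.sin(yaw),0]);ey=np.array([-np.sin(yaw),np.cos(yaw),0]);ez=np.array([0,0,1.])
def tr(a): # tool rotation with tool x at box yaw a (deg), y down
    th=yaw+np.radians(a); x=np.array([np.cos(th),np.sin(th),0]);y=-ez
    return np.column_stack([x,y,np.cross(x,y)])
def bw(x,y,z): return C+x*ex+y*ey+z*ez
def plan(p,Rm,tgt,Rt,step=48,ang=8.4,nmin=1):
    rv=Ro.from_matrix(Rm.T@Rt).as_rotvec(degrees=True)
    n=max(nmin,int(np.ceil(max(np.linalg.norm(tgt-p)*1000/step,np.linalg.norm(rv)/ang))))
    out=[]
    for i in range(n):
        d=(tgt-p)/(n-i)*1000; rv=Ro.from_matrix(Rm.T@Rt).as_rotvec(degrees=True)/(n-i)
        row=np.round(np.r_[Rm.T@d,rv],0 if i<n-1 else 1); out.append(row)
        p=p+Rm@row[:3]/1000; Rm=Rm@Ro.from_rotvec(row[3:],degrees=True).as_matrix()
    return out,p,Rm
def state():
    s=readout.observe(); p=np.array(s['position']);Rm=Ro.from_rotvec(s['tcp_rot']).as_matrix()
    b=np.array([(p-C)@ex,(p-C)@ey,p[2]])
    print('t',round(s['time'],2),'box',b.round(4),'yaw',round(np.degrees(np.arctan2(Rm[1,0],Rm[0,0])-yaw),2),'F box',[round(float(np.dot(s['wrist_force'],e)),2) for e in (ex,ey,ez)],'Mz',round(s['torque'][2],3),'q6',round(s['q'][5],3),'op',round(s['opening']*91.9,1))
    return p,Rm
def show(rows):
    for r in rows: print([float(v)+0 for v in r])
E
python3 - <<'E'
from h import *
p,Rm=state()
r,p,Rm=plan(p,Rm,bw(0,-.118,.2),tr(0)); print(len(r),p,len(r)); show(r)
E
```

```text
t 0.15 box [-0.3162  0.7989  0.231 ] yaw 67.02 F box [-0.98, 0.12, 0.25] Mz -0.002 q6 -0.002 op 92.2
21 [ 0.59194437 -0.282847    0.20000146] 21
[-34.0, 2.0, -31.0, 0.0, 3.0, 0.0]
[-33.0, 1.0, -33.0, 0.0, 3.0, 0.0]
[-31.0, 2.0, -34.0, 0.0, 3.0, 0.0]
[-29.0, 1.0, -36.0, 0.0, 3.0, 0.0]
[-27.0, 2.0, -37.0, 0.0, 3.0, 0.0]
[-25.0, 1.0, -39.0, 0.0, 3.0, 0.0]
[-23.0, 2.0, -40.0, 0.0, 3.0, 0.0]
[-21.0, 1.0, -41.0, 0.0, 3.0, 0.0]
[-19.0, 2.0, -42.0, 0.0, 3.0, 0.0]
[-17.0, 1.0, -43.0, 0.0, 3.0, 0.0]
[-14.0, 2.0, -44.0, 0.0, 3.0, 0.0]
[-12.0, 1.0, -45.0, 0.0, 3.0, 0.0]
[-10.0, 2.0, -45.0, 0.0, 3.0, 0.0]
[-7.0, 1.0, -46.0, 0.0, 4.0, 0.0]
[-4.0, 2.0, -46.0, 0.0, 3.0, 0.0]
[-2.0, 1.0, -46.0, 0.0, 4.0, 0.0]
[2.0, 2.0, -46.0, 0.0, 3.0, 0.0]
[4.0, 1.0, -46.0, 0.0, 4.0, 0.0]
[7.0, 2.0, -46.0, 0.0, 3.0, 0.0]
[10.0, 1.0, -45.0, 0.0, 4.0, 0.0]
[12.8, 1.8, -44.0, 0.1, 3.0, 0.0]
```

Emit:
move_arm(deltas=[-34, 0, -31, 0, 3, 0, 40, -33, 0, -33, 0, 3, 0, 40, -31, 0, -34, 0, 3, 0, 40, -29, 0, -36, 0, 3, 0, 40, -27, 0, -37, 0, 3, 0, 40, -25, 0, -39, 0, 3, 0, 40, -23, 0, -40, 0, 3, 0, 40, -21, 0, -41, 0, 3, 0, 40], force=20)

```text
time: 0.95
position: [0.3396, 0.2539, 0.2289]
tcp_rot: [-1.468, -0.66, 0.661]
wrist_force: [1.2, 0.6, 0.5]
opening: 0.432
```

Emit:
move_arm(deltas=[-19, 0, -42, 0, 3, 0, 40, -17, 0, -43, 0, 3, 0, 40, -14, 0, -44, 0, 3, 0, 40, -12, 0, -45, 0, 3, 0, 40, -10, 0, -45, 0, 3, 0, 40, -7, 0, -46, 0, 3, 0, 40])

```text
time: 1.55
position: [0.4548, -0.0111, 0.2298]
tcp_rot: [-1.532, -0.409, 0.405]
wrist_force: [0.3, 1.3, -0.0]
opening: 0.438
```

```bash
python3 - <<'E'
from h import *
p,Rm=state()
r,p,Rm=plan(p,Rm,bw(0,-.118,.2),tr(0)); print(len(r),p,len(r)); show(r)
E
```

```text
t 1.55 box [-0.1087  0.1664  0.2298] yaw 23.88 F box [0.41, 1.24, -0.02] Mz 0.034 q6 -0.547 op 40.3
7 [ 0.59189462 -0.28288388  0.20001221] 7
[-2.0, 4.0, -43.0, 0.0, 3.0, 0.0]
[0.0, 4.0, -44.0, 0.0, 3.0, 0.0]
[2.0, 4.0, -43.0, 0.0, 4.0, 0.0]
[5.0, 5.0, -43.0, 0.0, 3.0, 0.0]
[8.0, 4.0, -43.0, 0.0, 4.0, 0.0]
[11.0, 5.0, -42.0, 0.0, 3.0, 0.0]
[12.3, 4.0, -42.1, 0.0, 3.9, 0.1]
```

Emit:
move_arm(deltas=[-2, 2, -43, 0, 3, 0, 40, 0, 2, -44, 0, 3, 0, 40, 2, 2, -43, 0, 4, 0, 40, 5, 4, -43, 0, 3, 0, 40, 8, 4, -43, 0, 4, 0, 40, 11, 5, -42, 0, 3, 0, 40, 12, 5, -42, 0, 4, 0, 40, 0, 0, 0, 0, 0, 0, 40])

```text
time: 2.35
position: [0.5934, -0.3024, 0.2036]
tcp_rot: [-1.57, -0.061, 0.056]
wrist_force: [0.7, -0.3, -0.4]
opening: 0.434
```

```bash
python3 - <<'E'
from h import *
p,Rm=state()
r,p,Rm=plan(p,Rm,bw(0,-.118,.114),tr(0),step=25); show(r)
cv2.imwrite("pics/top1.png",cv2.resize(eyes.capture("top")[140:290,230:460,::-1],None,fx=3.4,fy=3.4,interpolation=cv2.INTER_CUBIC))
cv2.imwrite("pics/w1.png",eyes.capture("wrist")[:,:,::-1])
E
```

```text
t 2.35 box [-0.0006 -0.1376  0.2036] yaw -1.58 F box [0.66, -0.36, -0.4] Mz 0.019 q6 -0.55 op 39.9
[0.0, 22.0, 5.0, 0.0, 0.0, 0.0]
[0.0, 23.0, 5.0, 0.0, -1.0, 0.0]
[0.0, 22.0, 5.0, 0.0, 0.0, 0.0]
[-0.1, 22.6, 4.6, 0.0, -0.6, 0.2]
```

View pics/w1.png

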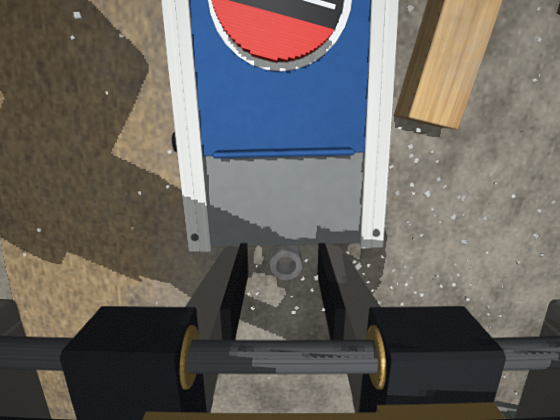

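Emit:
move_arm(deltas=[0, 22, 5, 0, -1, 0, 40, 0, 22, 5, 0, 0, 0, 40, 0, 22, 5, 0, -1, 0, 40, 0, 18, 2, 0, 0, 0, 40, 0, 4, 0, 0, 0, 0, 40])

```text
time: 2.95
position: [0.5885, -0.2745, 0.116]
tcp_rot: [-1.566, -0.099, 0.094]
wrist_force: [0.5, 0.1, -0.0]
opening: 0.438
```

```bash
python3 - <<'E'
from h import *
p,Rm=state()
E
```

```text
t 2.95 box [-0.0025 -0.1093  0.116 ] yaw 1.16 F box [0.5, 0.02, -0.01] Mz 0.067 q6 -0.566 op 40.2
```

Emit:
move_arm(deltas=[0, 2, 6, 0, 1, 0, 40, 0, 0, 6, 0, 0, 0, 40, 0, 0, 6, 0, 0, 0, 40, 0, 0, 6, 0, 0, 0, 40, 0, 0, 6, 0, 0, 0, 40, 0, 0, 6, 0, 0, 0, 40])

```text
time: 3.55
position: [0.5851, -0.2383, 0.1182]
tcp_rot: [-1.575, -0.089, 0.079]
wrist_force: [0.2, -4.4, -3.8]
opening: 0.437
```

```bash
python3 - <<'E'
from h import *
p,Rm=state()
E
```

```text
t 3.55 box [-0.0023 -0.0729  0.1182] yaw 0.27 F box [-0.26, -4.41, -3.79] Mz -0.083 q6 -0.494 op 40.2
```

Emit:
move_arm(deltas=[0, 3, 5, 0, 0, 0, 40, 0, 2, 5, 0, 0, 0, 40, 0, 1, 5, 0, 0, 0, 40, 0, 1, 4, 0, 0, 0, 40])

```text
time: 3.95
position: [0.5845, -0.2213, 0.1168]
tcp_rot: [-1.583, -0.095, 0.075]
wrist_force: [-1.3, -4.8, -2.6]
opening: 0.435
```

```bash
python3 - <<'E'
from h import *
p,Rm=state()
E
```

```text
t 3.95 box [-0.0011 -0.056   0.1168] yaw 0.36 F box [-1.75, -4.69, -2.59] Mz -0.073 q6 -0.463 op 40.0
```

Emit:
move_arm(deltas=[0, 2, 5, 0, 0, 0, 40, 0, 1, 5, 0, 0, 0, 40, 0, 0, 4, 0, 0, 0, 40])

```text
time: 4.25
position: [0.5839, -0.21, 0.1171]
tcp_rot: [-1.591, -0.1, 0.073]
wrist_force: [1.2, -12.6, -10.2]
opening: 0.435
```

```bash
python3 - <<'E'
from h import *
p,Rm=state()
cv2.imwrite("pics/top2.png",cv2.resize(eyes.capture("top")[140:290,230:460,::-1],None,fx=3.4,fy=3.4,interpolation=cv2.INTER_CUBIC))
E
```

```text
t 4.25 box [-0.0006 -0.0446  0.1171] yaw 0.46 F box [-0.12, -12.68, -10.21] Mz -0.187 q6 -0.44 op 40.0
```

View pics/top2.png

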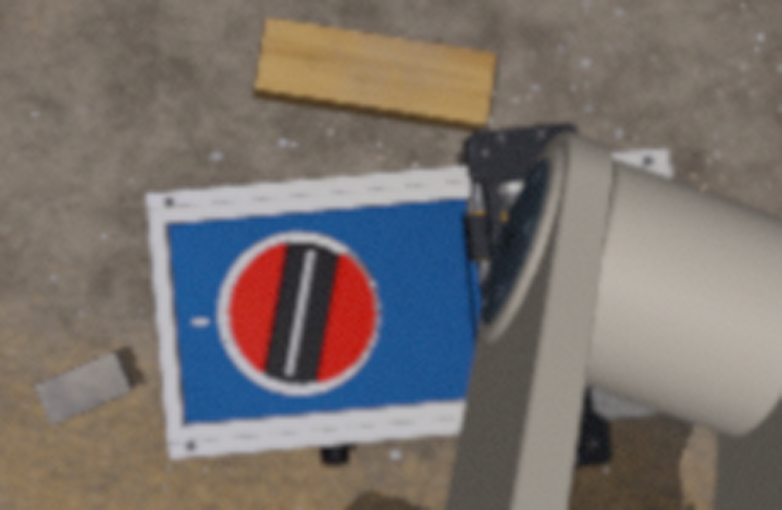

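Emit:
move_arm(deltas=[0, 0, 1, 0, 0, 0, 40, 0, 0, 0, 0, 0, 0, 40])

```text
time: 4.5
position: [0.5842, -0.2098, 0.1189]
tcp_rot: [-1.594, -0.102, 0.072]
wrist_force: [0.3, -1.9, -0.5]
opening: 0.437
```

```bash
python3 - <<'E'
from h import *
p,Rm=state()
E
```

```text
t 4.5 box [-0.0003 -0.0445  0.1189] yaw 0.5 F box [0.15, -1.93, -0.45] Mz -0.063 q6 -0.437 op 40.2
```

Emit:
move_arm(deltas=[0, 0, -6, 0, 0, 0, 40, 0, -10, -6, 0, 0, 0, 40, 0, -25, -4, 0, 0, 0, 40, 0, -30, 0, 0, 0, 0, 40, 0, -15, 0, 0, 0, 0, 40, 0, 0, 0, 0, 0, 0, 40])

```text
time: 5.1
position: [0.5856, -0.2243, 0.2081]
tcp_rot: [-1.594, -0.106, 0.069]
wrist_force: [0.3, 0.1, -0.3]
opening: 0.437
```

```bash
python3 - <<'E'
from h import *
p,Rm=state()
cv2.imwrite("pics/top3.png",cv2.resize(eyes.capture("top")[140:290,230:460,::-1],None,fx=3.4,fy=3.4,interpolation=cv2.INTER_CUBIC))
p,Rm=state()
c=eyes.calibration("wrist");np.save("wc3.npy",c,allow_pickle=True)
cv2.imwrite("pics/w3.png",eyes.capture("wrist")[:,:,::-1])
E
```

```text
t 5.1 box [-0.0003 -0.0591  0.2081] yaw 0.51 F box [0.27, 0.12, -0.34] Mz -0.036 q6 -0.465 op 40.1
t 5.15 box [-0.0005 -0.0589  0.2072] yaw 0.51 F box [0.2, 0.26, -0.24] Mz 0.044 q6 -0.465 op 40.3
```

View pics/w3.png

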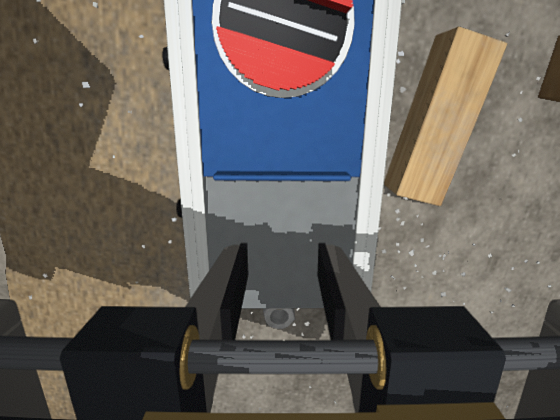

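View pics/top3.png

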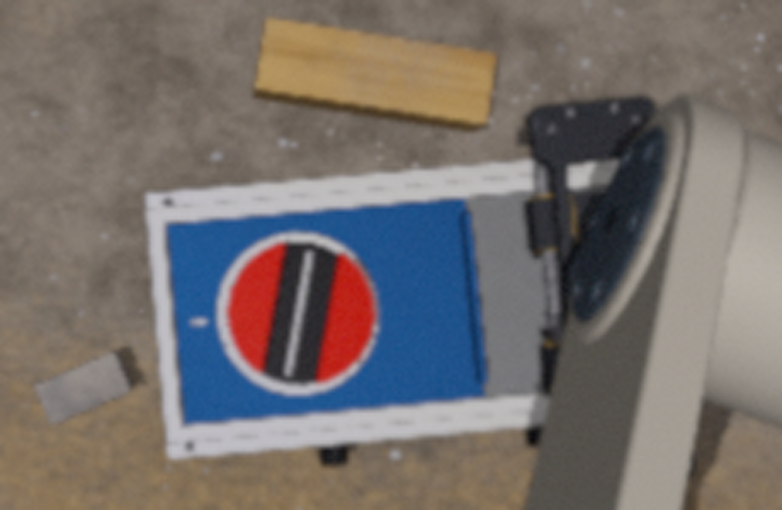

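```bash
python3 - <<'E'
from h import *
c=eyes.calibration("top")
P=lambda x,y,z:at(c,(230+(x+.5)/3.4-.5,140+(y+.5)/3.4-.5),z)
for nm,p in dict(TL=P(147,195,.096),BL=P(170,459,.096),ring=P(298,314,.096),a=P(309,251,.098),b=P(289,375,.098),lead=P(173,322,.091),lip=P(467,208,.106)).items():
    print(nm,p.round(4),'box',round((p-C)@ex,4),round((p-C)@ey,4))
p,Rm=state()
w=np.load("wc3.npy",allow_pickle=True).item()
print(at(w,(229,5),.098)-C,at(w,(337,38),.098)-C)
for q in [(229,5),(337,38)]:
    X=at(w,q,.098); print('wr',X.round(4),(X-C)@ex,(X-C)@ey)
E
```

```text
TL [0.6466 0.0132 0.096 ] box 0.0846 0.1709
BL [ 0.4786 -0.0038  0.096 ] box -0.0843 0.1712
ring [ 0.5716 -0.0843  0.096 ] box 0.0001 0.0817
a [ 0.6119 -0.0908  0.098 ] box 0.0394 0.071
b [ 0.5329 -0.0787  0.098 ] box -0.0379 0.0911
lead [ 0.5656 -0.0045  0.091 ] box 0.0022 0.1616
lip [ 0.64   -0.1905  0.106 ] box 0.0572 -0.031
t 5.2 box [-0.0012 -0.0586  0.2057] yaw 0.51 F box [-0.11, -0.23, -0.08] Mz 0.001 q6 -0.465 op 40.0
[-0.04583389  0.08702669  0.098     ] [0.03313502 0.07458596 0.098     ]
wr [ 0.5341 -0.0785  0.098 ] -0.036713900544853864 0.09124954884407528
wr [ 0.613  -0.0909  0.098 ] 0.04057324631892324 0.07081529945783914
```

```bash
python3 - <<'E'
from h import *
p,Rm=state()
r,p,Rm=plan(p,Rm,bw(.001,.081,.16),tr(-14.7),step=30); show(r)
E
```

```text
t 5.2 box [-0.0012 -0.0586  0.2057] yaw 0.51 F box [-0.11, -0.23, -0.08] Mz 0.001 q6 -0.465 op 40.0
[1.0, 8.0, 28.0, 0.0, 3.0, 0.0]
[-1.0, 9.0, 28.0, 0.0, 3.0, 0.0]
[-3.0, 8.0, 28.0, 0.0, 3.0, 0.0]
[-4.0, 9.0, 28.0, 1.0, 3.0, 1.0]
[-5.0, 8.9, 27.6, 0.2, 3.2, 0.4]
```

Emit:
move_arm(deltas=[1, 5, 28, 0, 3, 0, 40, -1, 6, 28, 0, 3, 0, 40, -3, 8, 28, 0, 3, 0, 40, -4, 9, 28, 1, 3, 1, 40, -5, 9, 14, 0, 3, 0, 40, 0, 0, 0, 0, 0, 0, 40])

```text
time: 5.8
position: [0.5673, -0.094, 0.1587]
tcp_rot: [-1.568, 0.13, -0.126]
wrist_force: [0.2, -0.4, 0.1]
opening: 0.436
```

```bash
python3 - <<'E'
from h import *
p,Rm=state()
r,p,Rm=plan(p,Rm,bw(.001,.081,.14),tr(-14.7),step=30); show(r)
E
```

```text
t 5.8 box [-0.0053  0.0725  0.1587] yaw -15.19 F box [0.14, -0.46, 0.09] Mz -0.021 q6 -0.002 op 40.1
[3.9, 18.7, 9.9, 0.1, -0.5, -0.1]
```

Emit:
move_arm(deltas=[3, 5, 8, 0, 0, 0, 40, 1, 4, 1, 0, 0, 0, 40, 0, 0, 0, 0, 0, 0, 40])

```text
time: 6.1
position: [0.5731, -0.0863, 0.1482]
tcp_rot: [-1.569, 0.128, -0.122]
wrist_force: [0.0, -0.0, -0.7]
opening: 0.434
```

```bash
python3 - <<'E'
from h import *
p,Rm=state()
r,p,Rm=plan(p,Rm,bw(.001,.081,.119),tr(-14.7),step=12); show(r)
E
```

```text
t 6.1 box [0.0013 0.0795 0.1482] yaw -14.98 F box [0.04, -0.03, -0.74] Mz 0.004 q6 0.01 op 39.8
[0.0, 10.0, 0.0, 0.0, 0.0, 0.0]
[0.0, 10.0, 1.0, 0.0, 0.0, 0.0]
[-0.6, 9.2, 0.4, 0.1, -0.3, -0.2]
```

Emit:
move_arm(deltas=[0, 10, 1, 0, 0, 0, 40, 0, 9, 0, 0, 0, 0, 40, 0, 6, 0, 0, 0, 0, 40, 0, 0, 0, 0, 0, 0, 40])

```text
time: 6.5
position: [0.5736, -0.0869, 0.1211]
tcp_rot: [-1.569, 0.128, -0.123]
wrist_force: [-0.1, 0.1, 0.1]
opening: 0.433
```

```bash
python3 - <<'E'
from h import *
p,Rm=state()
cv2.imwrite("pics/sc4.png",cv2.resize(eyes.capture("scene")[190:370,190:440,::-1],None,fx=3.2,fy=3.2,interpolation=cv2.INTER_CUBIC))
E
```

```text
t 6.5 box [0.0017 0.0788 0.1211] yaw -15.02 F box [-0.12, 0.08, 0.1] Mz -0.01 q6 0.01 op 39.8
```

View pics/sc4.png

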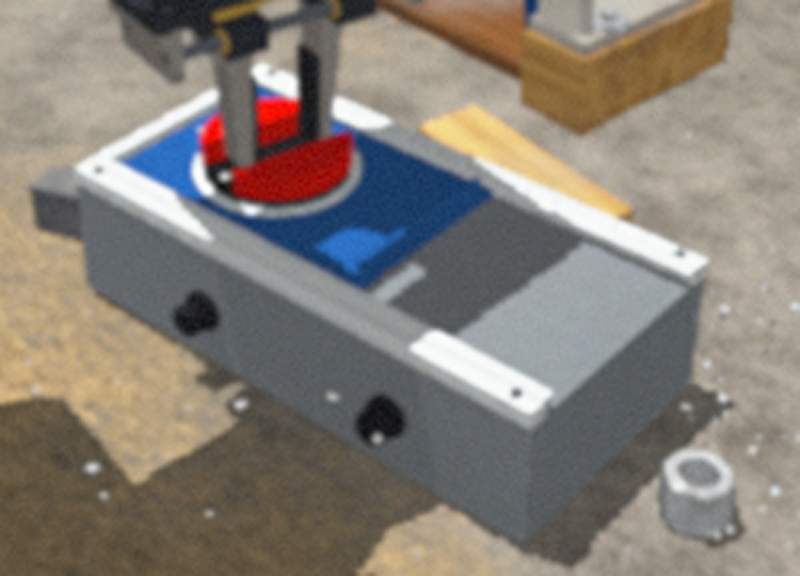

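Emit:
move_arm(deltas=[-1, 1, 1, 0, 6, 0, 40, 0, 0, 0, 0, 6, 0, 40, 0, 0, 0, 0, 6, 0, 40, 0, 0, 0, 0, 6, 0, 40, 0, 0, 0, 0, 6, 0, 40])

```text
time: 7.05
position: [0.5736, -0.0857, 0.1212]
tcp_rot: [-1.502, 0.55, -0.549]
wrist_force: [-0.2, -0.6, -1.6]
opening: 0.434
```

```bash
python3 - <<'E'
from h import *
p,Rm=state()
yw=np.arctan2(Rm[1,0],Rm[0,0]); r,_,_=plan(p,Rm,bw(.001,.081,.119),tr(np.degrees(yw-yaw)-6)); show(r)
E
```

```text
t 7.05 box [0.0019 0.08   0.1212] yaw -46.07 F box [-0.25, -0.54, -1.61] Mz 0.07 q6 0.553 op 39.9
[-1.3, 2.2, 0.0, 0.1, 6.0, 0.0]
```

Emit:
move_arm(deltas=[-1, 1, 0, 0, 6, 0, 40, 0, 0, 0, 0, 6, 0, 40, 0, 0, 0, 0, 6, 0, 40, 0, 0, 0, 0, 6, 0, 40])

```text
time: 7.45
position: [0.5732, -0.0858, 0.1211]
tcp_rot: [-1.386, 0.884, -0.886]
wrist_force: [0.4, 0.8, -2.3]
opening: 0.431
```

```bash
python3 - <<'E'
from h import *
p,Rm=state()
yw=np.arctan2(Rm[1,0],Rm[0,0]); r,_,_=plan(p,Rm,bw(.001,.081,.119),tr(np.degrees(yw-yaw)-6)); show(r)
E
```

```text
t 7.45 box [0.0015 0.0799 0.1211] yaw -71.04 F box [0.44, 0.77, -2.28] Mz 0.101 q6 0.99 op 39.6
[-1.2, 2.1, -0.1, 0.1, 6.0, 0.1]
```

Emit:
move_arm(deltas=[-1, 1, 0, 0, 6, 0, 40, 0, 0, 0, 0, 6, 0, 40, 0, 0, 0, 0, 6, 0, 40, 0, 0, 0, 0, 5, 0, 40])

```text
time: 7.85
position: [0.5729, -0.0856, 0.1209]
tcp_rot: [-1.218, 1.196, -1.201]
wrist_force: [0.2, 1.0, -3.2]
opening: 0.434
```

```bash
python3 - <<'E'
from h import *
p,Rm=state()
yw=np.arctan2(Rm[1,0],Rm[0,0]); r,_,_=plan(p,Rm,bw(.001,.081,.119),tr(np.degrees(yw-yaw)-6)); show(r)
E
```

```text
t 7.85 box [0.0012 0.0801 0.1209] yaw -95.01 F box [0.27, 1.0, -3.16] Mz 0.131 q6 1.41 op 39.9
[-0.8, 1.9, -0.3, 0.0, 6.0, 0.2]
```

Emit:
move_arm(deltas=[0, 1, 0, 0, 4, 0, 40, 0, 0, 0, 0, 3, 0, 40])

```text
time: 8.05
position: [0.573, -0.0857, 0.1205]
tcp_rot: [-1.155, 1.29, -1.296]
wrist_force: [-0.8, -0.5, -0.6]
opening: 0.434
```

```bash
python3 - <<'E'
from h import *
p,Rm=state()
E
```

```text
t 8.05 box [0.0013 0.08   0.1205] yaw -102.38 F box [-0.81, -0.44, -0.56] Mz 0.083 q6 1.538 op 39.9
```

Emit:
move_arm(deltas=[0, 0, 0, 0, 3, 0, 40, 0, 0, 0, 0, 3, 0, 40])

```text
time: 8.25
position: [0.5729, -0.0857, 0.1206]
tcp_rot: [-1.097, 1.368, -1.374]
wrist_force: [1.0, 1.5, -3.8]
opening: 0.433
```

```bash
python3 - <<'E'
from h import *
p,Rm=state()
cv2.imwrite("pics/top5.png",cv2.resize(eyes.capture("top")[140:290,230:460,::-1],None,fx=3.4,fy=3.4,interpolation=cv2.INTER_CUBIC))
cv2.imwrite("pics/sc5.png",cv2.resize(eyes.capture("scene")[190:370,190:440,::-1],None,fx=3.2,fy=3.2,interpolation=cv2.INTER_CUBIC))
E
```

```text
t 8.25 box [0.0012 0.0801 0.1206] yaw -108.59 F box [1.12, 1.41, -3.84] Mz 0.858 q6 1.647 op 39.8
```

View pics/sc5.png

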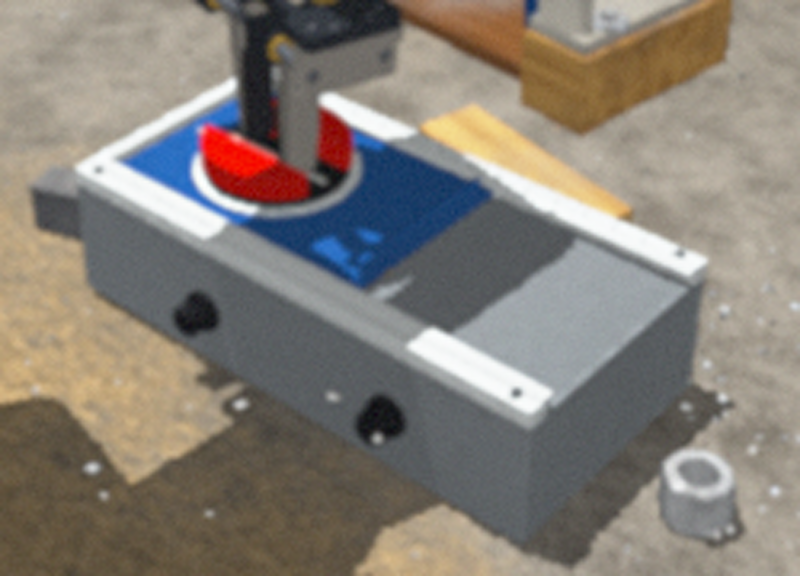

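The torque jumped tenfold, so the fastener is at its stop, and the slot lies along the box's y in the picture. I'll hold briefly, unload, lift out and check.

Emit:
move_arm(deltas=[0, 0, 0, 0, 0, 0, 40, 0, 0, 0, 0, 0, 0, 40, 0, 0, 0, 0, -5, 0, 40, 0, 0, 0, 0, -5, 0, 40, 0, 0, 0, 0, 0, 0, 40])

```text
time: 8.85
position: [0.5733, -0.0858, 0.1213]
tcp_rot: [-1.193, 1.232, -1.239]
wrist_force: [0.3, -0.0, 0.3]
opening: 0.437
```

```bash
python3 - <<'E'
from h import *
p,Rm=state()
E
```

```text
t 8.85 box [0.0016 0.0799 0.1213] yaw -97.91 F box [0.27, -0.07, 0.31] Mz -0.003 q6 1.46 op 40.1
```

Unloaded, with no contact force. Next I'll lift straight up and then back towards the robot, clear of the top camera's view.

Emit:
move_arm(deltas=[0, -10, 0, 0, 0, 0, 40, 0, -15, 0, 0, 0, 0, 40, 0, -35, 0, 0, 0, 0, 40, 0, -40, 0, 0, 0, 0, 40, 45, -5, 0, 0, 0, 0, 40, 45, 0, 0, 0, 0, 0, 40, 45, 0, 0, 0, 0, 0, 40, 30, 0, 0, 0, 0, 0, 40])

```text
time: 9.65
position: [0.567, -0.2519, 0.239]
tcp_rot: [-1.183, 1.236, -1.252]
wrist_force: [0.4, 0.4, 0.6]
opening: 0.434
```

Emit:
move_arm(deltas=[15, 0, 0, 0, 0, 0, 40, 0, 0, 0, 0, 0, 0, 40, 0, 0, 0, 0, 0, 0, 40])

```text
time: 9.95
position: [0.5659, -0.2703, 0.2409]
tcp_rot: [-1.178, 1.241, -1.259]
wrist_force: [0.3, 0.2, -0.7]
opening: 0.434
```

```bash
python3 - <<'E'
from h import *
p,Rm=state()
cv2.imwrite("pics/top6.png",cv2.resize(eyes.capture("top")[140:290,230:460,::-1],None,fx=3.4,fy=3.4,interpolation=cv2.INTER_CUBIC))
E
```

```text
t 9.95 box [-0.0246 -0.1028  0.2409] yaw -99.1 F box [0.31, 0.19, -0.71] Mz 0.001 q6 1.18 op 39.9
```

View pics/top6.png

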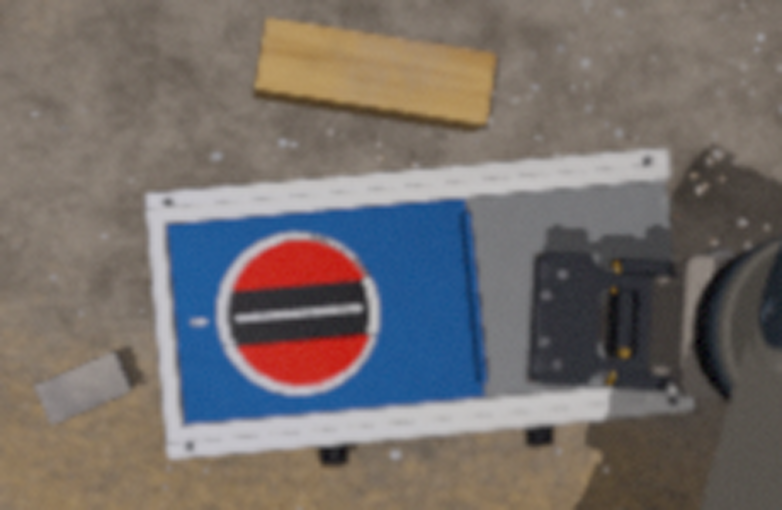

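The slot runs from (236,318) to (362,308), within about 1° of the rails and in line with the white mark at (199,322). The cover meets the stop bar, the wood and steel blocks have not moved, and the arm touches nothing. I'm handing in.

```bash
python3 - <<'E'
from plant import env
print(env.finish_job())
E
```

```text
the job is handed in; nothing more can be done
None
```

I pushed the cover shut by its lip and turned the fastener clockwise with two fingertips in its slot until it reached its stop. I then lifted clear and handed the job in at about 10 s; no verdict was reported.

- **Cover:** it rests against the stop bar in the last top picture. The push force rose from about 5 N to 12.7 N when it arrived.
- **Fastener:** the slot is parallel to the rails to within about 1° and in line with the white mark. The turning moment jumped from about 0.1 to 0.86 N m at the end stop.
- **Box:** it slid about 1–2 mm and looks level.
- **Bystanders:** the wood and steel blocks are unmoved. The gripper hid the nut in the last top picture. It looked unmoved in the scene picture taken at the end of the turn, and the arm was never near it.
- **Robot:** it was clear of everything at the end, with wrist force within noise (under 1 N).

No check failed. One reading I did not explain: while pushing the lip the wrist force also showed up to about 10 N along the vertical, and it vanished once the push was released.

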